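# Start a six-hour battery discharge test

### The arm

A 6-joint arm with a two-finger parallel gripper is mounted at the origin on a cart in front of the work surface, level with it; the furniture and walls round the work are solid. World frame = base frame: x ahead of the robot, y to its left, z up, the work surface at z = 0. Lengths are in m, angles in rad, forces in N, time in s.
With the tool pointing down it reaches from about 0.225 to 0.875 m from the base axis. Payload 3.4 kg.
Tool frame: the origin (TCP) lies at the very end of the fingers, on their centre line; the grasp point (between the pads) lies 19 mm behind it; z points along the fingers, y is the line along which they close (so a half turn about z gives the same grasp; the last joint's range is limited). The gripper opens to 85 mm and grips with 20 to 120 N. Pads are 22 mm wide; open, the fingers measure 114 mm over their backs; the gripper's body (76 mm by 85 mm) begins 54 mm behind the grasp point. The pads swing forward as they close: fully open they stand 13 mm farther back than shut.
Start: joints at [-1.293, 0.276, 1.505, -0, 1.361, -0.121], TCP at [0.223, -0.53, 0.231] pointing down, gripper open.
Joint ranges: [-2.89, 2.89], [-0.75, 2.08], [0.22, 2.7], [-1.18, 4.32], [0.11, 2.71], [-2.7, 2.7]. Speed limits (rad/s): [2.57, 2.57, 3.14, 3.14, 3.14, 3.14].

### API

Orientations are given as a unit quaternion [w, x, y, z].
In Python, from rig import get_state, optics, sign_off gives the robot as it stands.
- The arm moves only by the tool send_rows, never from a script. Its argument "increments" is a list of rows, each an object with "gripper": the gripper's target within -1 to 1 (shut at 1, half-way at 0, fully open at -1); "linear": the shift along the world's x, y, z in m, a list of three; "delta_rot": the turn, a rotation vector about the world's x, y, z in rad, a list of three. In form: [{"gripper": gripper, "linear": [dx, dy, dz], "delta_rot": [rx, ry, rz]}, ...]. A call has 1 to 8 rows; each row is the pose to reach, as a shift and turn from the pose commanded when the call began; what a row does not reach only later rows make up. A row lasts 1/10 s, in which the tool goes at most 50 mm and 8.59 degrees, less where a joint would pass 70% of its speed; a pose out of reach is approached as far as the arm can. A call with a gripper value outside its range is refused whole. The fingers move at their own pace and stop on an object; "newtons" is the grip in N (left out, the last holds). Time passes only in rows, so rows that repeat a pose let the fingers close. It gives the time, the measured TCP pose, the force, the opening and the grip force at its end, in the units of the state.
- get_state(): the state, without advancing time (a new reading comes with each control period).
- optics.get_image(name): name is "scene" or "top" or "wrist"; returns a dict with "pixels" (420x560x3 uint8, blue, green, red), "K" (3x3 intrinsics, pixels), "rvec" (rotation vector, rad) and "tvec" (3), from world to camera coordinates, as OpenCV has them; the wrist camera has in their place "T_tool_cam" (4x4, takes a point from camera to tool coordinates, whose origin is the TCP and whose axes are the flange's). Camera axes: x right, y down, z forward; pixel columns grow to the right and rows downward; lengths in m; the calibration is good to about 2 mm. The wrist camera is an equidistant fisheye: a pixel r from the principal point sees the ray r / f radians off the axis. A picture is of the moment at which its call begins: read the wrist's pose just before it. There is no depth.
- sign_off(): hands the job in; it is judged then, once.
The state is a dict: "clock": time; "qpos": joint angles; "qd": joint speeds; "effort": joint torques, N m; "position": TCP position; "ee_rot": TCP orientation; "contact_force": force on the tool from outside, world axes, zero at the start; "moment": the same for the moment, N m; "width": finger opening in m; "gripper_force": force on a finger pad.
Only numpy, scipy, OpenCV 4.12 (cv2) and the standard library are available. Lean on these libraries where they do the work, as an engineer would, in place of code of your own. Each camera call takes 0.05 s, during which the arm holds its last target. There are 200 camera calls.

### The job

Start a six-hour discharge test on the white battery pack: slide the pack fully home in the tester's bay, against the contact block, and roll the cogged number wheel until the 6 is uppermost. Only then press the green start button right down and let it go, leaving the pack and the wheel as set and the other things on the bench where they are.

Things in the scene. Friction and masses are not known exactly. Their poses are not given: they have to be found in the camera images.
- tester: Grey battery tester fixed to the bench, 218 x 237 mm. Origin at the middle of its underside on the bench; x points from its front (operator side) to its rear, y to its left, z up. Left: open pack bay along x. Right: control box (x -100 to 100, y -120 to 30 mm) with a flat panel at z = 62 mm; on it number wheel, start button and, behind the wheel (x 55 to 90 mm), a low display up to z = 82 mm.
- bay_contacts (a point): Point on the front face of the black contact block (top 42 mm above the bench) that ends the bay, mid-width, 21 mm above the bench; axes as the tester's; in the tester's frame x = 78, y = 68.5 mm. Bay floor 12 mm above the bench, from x = -100 mm, open at the front; rails at both sides, 76 mm apart, 8 mm thick, tops 28 mm above the bench, from x = -73 mm.
- pack: White battery pack, 118 x 62 x 18 mm, 0.13 to 0.25 kg, lying flat in the bay, its long side along the bay. Origin at the centre of its underside, its x axis along its length towards the operator's end (its port faces the contacts). It starts 40 to 65 mm short of the contact block and slides easily; when fully home, its far end touches the block and its origin is at x = 19 mm in the tester's frame.
- hour_wheel (a joint): Angle of the number wheel (rad). Digit N is uppermost at N x 0.6283 (36 degrees a digit): 6 at 3.770. It grows when the wheel's top is pushed towards the tester's rear; end stops just below 0 and above 9. A spring detent holds each digit and pulls the wheel into the nearest one when let go; about 2 N along the rim turns it over. It starts at 1, 2, 3 or 4.
- wheel_axis (a point): Centre of the upright black number wheel, 45 mm above the bench, tester frame x = 0, y = -30 mm; axes as the tester's; the wheel turns about y. 20 mm wide; white digits on a drum of 34 mm radius, read from the front, with ten round ribs (6.4 mm thick) between them, out to 40 mm radius. It stands out of a slot in the panel; slot rim and lugs beside it reach 28 mm above this point.
- wheel_top (a point): Top of the wheel's rib circle, 40 mm straight above wheel_axis (fixed). With a digit uppermost a rib stands 18 degrees before and one behind the top: crests 2 mm lower than this point, 11 mm before and behind it. A fingertip moved level to the rear with its end 3 to 5.5 mm below this point catches the front rib; taking its leading face 3 to 6 mm past this point and lifting clicks on one digit.
- start (a joint): Travel of the start button (m): 0 up, 0.006 right down; sprung, 1.5 N to start and 5 N right down, springs back by itself.
- start_top (a point): Centre of the top of the green start button, 28 mm across, pressed straight down (this point sinks with it); when up 84 mm above the bench, in a 44 mm wide black collar 74 mm above the bench, at x = -55 mm, y = -90 mm in the tester's frame.
- meter: Dark hand multimeter, 132 x 68 x 40 mm, a bystander; origin at the centre of its underside.
- blue_tray: Blue open parts tray, 66 x 96 x 30 mm, a bystander; origin at the centre of its underside.
- amber_tape: Roll of amber tape, 72 x 78 x 14 mm, a bystander; origin at the centre of its underside.
- cutters: Side cutters with red handles lying flat, 47 x 119 x 11 mm, a bystander; origin at the centre of its underside.
- red_driver: Red precision screwdriver lying down, 13 x 156 x 11 mm, a bystander; origin at the centre of its underside.
- tweezer: Steel tweezers lying down, 14 x 124 x 10 mm, a bystander; origin at the centre of its underside.
- flux: Small brown dropper bottle with a black cap, 31 mm across, 81 mm tall, a bystander; origin at the centre of its underside.
- blower: Black rubber bulb blower standing upright, 58 mm across, 112 mm tall, a bystander; origin at the centre of its underside.

How it is judged:
On the way, in this order (a step that is already met when the one before it is completed fails the run):
1. the pack is fully home against the contact block and the wheel shows 6 (x of pack in the frame of tester above 0.016 m and value of joint hour_wheel between 3.65 and 3.89 rad), for 0.2 s.
2. the start button is pressed right down (value of joint start above 0.0048 m), for 0.05 s.
At the end, for the whole second after the job is handed in: The pack lies flat in the bay at rest, within 3 mm of the contact block; the wheel rests in its detent with 6 uppermost (within 0.12 rad); the start button has been pressed down at least 4.8 mm after that and is up again (all of step 1 and z of pack in the frame of tester below 0.016 m and angle between the x axis of pack and the x axis of tester, either way round below 0.12 rad and value of joint start below 0.001 m and linear speed of pack below 0.01 m/s); the robot touches nothing.
It fails at once if the start button was pressed before the pack was home and the wheel stood at 6 (value of joint start above 0.003 m and not (x of pack in the frame of tester above 0.015 m and value of joint hour_wheel between 3.6 and 3.94 rad)).
It fails at once if a bystander was moved by more than 30 mm (distance of any of meter, blue_tray, amber_tape, cutters, red_driver, tweezer, flux, blower from where it was at the start of the episode above 0.03 m).
It also fails if it takes over 51 s, if anything falls off the work surface, if the arm or the gripper's body presses on something with over 40 N, if the wrist force passes 120 N, or if a joint passes its speed limit or range.

## Working session

There is one attempt and no reset: what is moved stays moved. The work goes in short steps, Python scripts to look and compute and a tool call to move; the robot and the scene stay as the last step left them, time stands still between calls to the robot, and variables do not carry over. Pictures are saved under pics/ and viewed, at most 10 in all, crops included, and the job is handed in when it is done.

Besides the shell and the picture viewer there is one more tool, called after "Call:" by a JSON object that holds its "fn" and its "kwargs", one argument or row to a line. send_rows: Moves the arm, as the interface text tells. Its arguments: {"type":"object","properties":{"increments":{"type":"array"},"newtons":{"type":"number"}},"required":["increments"]}

```bash
mkdir -p pics; python3 - <<'E'
from rig import get_state, optics
import cv2,numpy as np,pickle
s=get_state();print(s)
d={}
for n in("scene","top"):
    d[n]=optics.get_image(n);cv2.imwrite(f"pics/{n}0.png",d[n]["pixels"]);print(n,d[n]["K"],d[n]["rvec"],d[n]["tvec"])
pickle.dump(d,open("d0.pkl","wb"))
E
```

```text
{'clock': 0.0, 'qpos': array([-1.29298193e+00,  2.76576986e-01,  1.50616468e+00, -9.90256651e-06,
        1.36071508e+00, -1.20966549e-01]), 'qd': array([-0.00198773,  0.00026481,  0.00049151, -0.00066885,  0.00344152,
       -0.00163777]), 'effort': array([-8.08138193e-04, -4.16781843e+01, -2.45806628e+01, -3.47255127e-04,
        1.12685468e-02, -5.29761067e-06]), 'position': array([ 0.22312665, -0.5293436 ,  0.23043743]), 'ee_rot': array([-9.28805083e-04,  9.80186859e-01,  1.98072849e-01, -7.78466261e-05]), 'contact_force': array([ 0.95745306, -0.62677412, -0.40348979]), 'moment': array([-0.04526788, -0.00575027, -0.02364643]), 'gripper_force': 0.0, 'width': 0.0856175135305553}
scene [[411.33725785   0.         276.15796915]
 [  0.         411.33725785 203.63157462]
 [  0.           0.           1.        ]] [ 1.2881713  -2.25970838  0.90791706] [0.19727778 0.41417747 0.80059753]
top [[462.47678869   0.         286.48738082]
 [  0.         462.47678869 210.053666  ]
 [  0.           0.           1.        ]] [ 2.21806792 -1.949478    0.23599982] [-0.14821066  0.54430185  0.93603233]
```

View pics/top0.png

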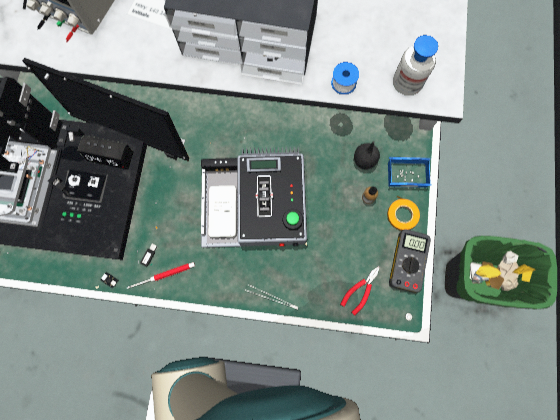

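View pics/scene0.png

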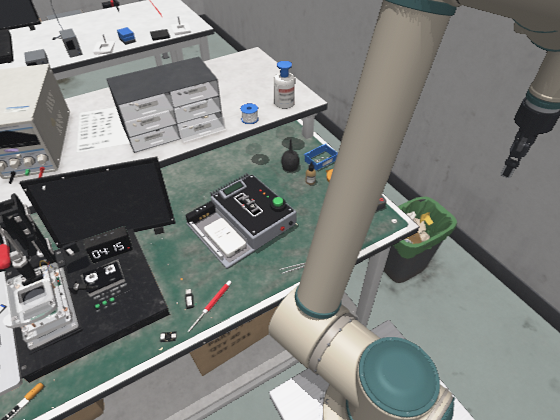

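Top view: tester at about (255,200), with its front towards the robot. The pack is at (221,211), the wheel at (264,196) and the green button at (292,219). The scene view shows the same layout with the blower behind and to the right.

```bash
cat > h.py <<'E'
import numpy as np,cv2
def ray(im,px):
    R=cv2.Rodrigues(np.array(im["rvec"]))[0];t=np.array(im["tvec"]).ravel()
    return -R.T@t,R.T@np.linalg.inv(im["K"])@np.array([px[0],px[1],1.])
def plane(im,px,z):
    c,d=ray(im,px);return c+d*(z-c[2])/d[2]
def two(a,pa,b,pb):
    c1,d1=ray(a,pa);c2,d2=ray(b,pb)
    s=np.linalg.lstsq(np.stack([d1,-d2],1),c2-c1,rcond=None)[0]
    p,q=c1+s[0]*d1,c2+s[1]*d2;return (p+q)/2,np.linalg.norm(p-q)
def blob(mask,box=None):
    m=np.zeros_like(mask)
    if box: x0,y0,x1,y1=box;m[y0:y1,x0:x1]=mask[y0:y1,x0:x1]
    else: m=mask
    c=max(cv2.findContours(m,cv2.RETR_EXTERNAL,cv2.CHAIN_APPROX_NONE)[0],key=cv2.contourArea)
    return cv2.minAreaRect(c),cv2.contourArea(c)
E
python3 - <<'E'
import pickle
from h import *
d=pickle.load(open("d0.pkl","rb"))
T,S=d["top"],d["scene"]
def g(im,box):
    return blob(cv2.inRange(cv2.cvtColor(im["pixels"],cv2.COLOR_BGR2HSV),(45,150,120),(75,255,255)),box)
a,b=g(T,(275,200,310,240)),g(S,(265,190,295,215))
print("green",a,b,plane(T,a[0][0],.084),two(T,a[0][0],S,b[0][0]))
w=cv2.inRange(cv2.cvtColor(T["pixels"],cv2.COLOR_BGR2HSV),(0,0,215),(180,40,255))
r,ar=blob(w,(203,175,238,242));print("pack",r,ar)
P=[plane(T,p,.030) for p in cv2.boxPoints(r)];print(np.round(P,4), np.mean(P,0))
for n,im,b in(("t",T,(190,140,320,260)),("s",S,(175,160,310,275))):
    x0,y0,x1,y1=b;cv2.imwrite(f"pics/c{n}.png",cv2.resize(im["pixels"][y0:y1,x0:x1],None,fx=4.5,fy=4.5,interpolation=cv2.INTER_CUBIC))
E
```

```text
Traceback (most recent call last):
  File "h.py", line 15, in blob
    c=max(cv2.findContours(m,cv2.RETR_EXTERNAL,cv2.CHAIN_APPROX_NONE)[0],key=cv2.contourArea)
ValueError: max() iterable argument is empty
```

```bash
python3 - <<'E'
import pickle
from h import *
d=pickle.load(open("d0.pkl","rb"))
T,S=d["top"],d["scene"]
print(T["pixels"][219,292],S["pixels"][203,279])
def g(im,box):
    return blob(cv2.inRange(cv2.cvtColor(im["pixels"],cv2.COLOR_BGR2HSV),(40,150,110),(90,255,255)),box)
a,b=g(T,(275,200,310,240)),g(S,(265,190,295,215))
print("green",a,b,plane(T,a[0][0],.084),two(T,a[0][0],S,b[0][0]))
w=cv2.inRange(cv2.cvtColor(T["pixels"],cv2.COLOR_BGR2HSV),(0,0,215),(180,40,255))
r,ar=blob(w,(203,175,238,242));print("pack",r,ar)
P=[plane(T,p,.030) for p in cv2.boxPoints(r)];print(np.round(P,4), np.mean(P,0))
for n,im,b in(("t",T,(190,140,320,260)),("s",S,(175,160,310,275))):
    x0,y0,x1,y1=b;cv2.imwrite(f"pics/c{n}.png",cv2.resize(im["pixels"][y0:y1,x0:x1],None,fx=4.5,fy=4.5,interpolation=cv2.INTER_CUBIC))
E
```

```text
[155 246 114] [124 204 100]Traceback (most recent call last):
  File "<stdin>", line 8, in <module>
  File "<stdin>", line 7, in g
  File "h.py", line 15, in blob
    c=max(cv2.findContours(m,cv2.RETR_EXTERNAL,cv2.CHAIN_APPROX_NONE)[0],key=cv2.contourArea)
ValueError: max() iterable argument is empty
```

```bash
python3 - <<'E'
import pickle
from h import *
d=pickle.load(open("d0.pkl","rb"))
T,S=d["top"],d["scene"]
def g(im,box):
    return blob(cv2.inRange(cv2.cvtColor(im["pixels"],cv2.COLOR_BGR2HSV),(40,90,120),(90,255,255)),box)
a,b=g(T,(275,200,310,240)),g(S,(265,190,295,215))
print("green",a,b,plane(T,a[0][0],.084),two(T,a[0][0],S,b[0][0]))
w=cv2.inRange(cv2.cvtColor(T["pixels"],cv2.COLOR_BGR2HSV),(0,0,215),(180,40,255))
r,ar=blob(w,(203,175,238,242));print("pack",r,ar)
P=[plane(T,p,.030) for p in cv2.boxPoints(r)];print(np.round(P,4), np.mean(P,0))
for n,im,b in(("t",T,(190,140,320,260)),("s",S,(175,160,310,275))):
    x0,y0,x1,y1=b;cv2.imwrite(f"pics/c{n}.png",cv2.resize(im["pixels"][y0:y1,x0:x1],None,fx=4.5,fy=4.5,interpolation=cv2.INTER_CUBIC))
E
```

```text
green (((292.0, 218.0), (12.0, 12.0), 90.0), 112.5) (((277.5, 200.5), (7.0, 9.0), 90.0), 50.0) [ 0.53870102 -0.09146123  0.084     ] (array([ 0.53877242, -0.0916976 ,  0.08272161]), np.float64(0.0006649598071537073))
pack ((221.5, 210.5), (51.0, 27.0), 90.0) 1296.0
[[0.6027 0.1086 0.03  ]
 [0.6106 0.0477 0.03  ]
 [0.4942 0.0295 0.03  ]
 [0.4865 0.0887 0.03  ]] [0.54848726 0.06860174 0.03      ]
```

View pics/ct.png

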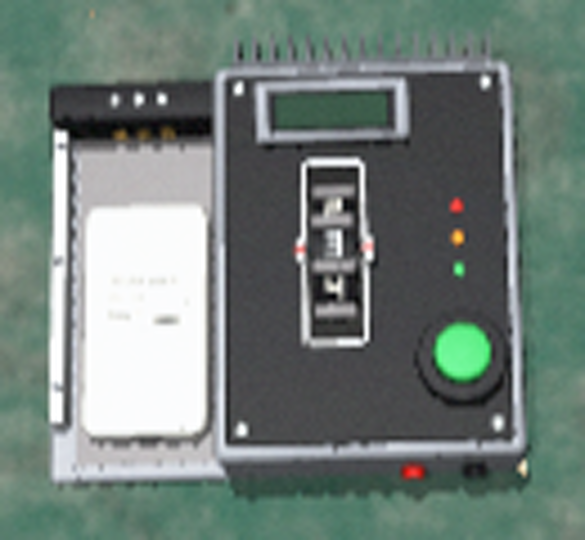

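Crop shows: panel screws at crop px (238,90), (485,82), (240,430) and (498,425), red axis lugs at (300,250) and (370,247), pack from (85,205) to (207,435). The digit can't be read at this resolution.

```bash
python3 - <<'E'
import pickle
from h import *
d=pickle.load(open("d0.pkl","rb"));T=d["top"]
f=lambda u,v,z:plane(T,(190+(u+.5)/4.5-.5,140+(v+.5)/4.5-.5),z)
a,b,c,e=[f(*p,.063) for p in((238,90),(485,82),(240,430),(498,425))]
print(a,b,c,e)
for p,q in((a,c),(b,e)): print("yaw",np.arctan2(*(p-q)[1::-1]),np.linalg.norm(p-q))
for p,q in((a,b),(c,e)): print("yaw",np.arctan2((p-q)[1],(p-q)[0])-np.pi/2,np.linalg.norm(p-q))
yaw=np.mean([np.arctan2(*(a-c)[1::-1]),np.arctan2(*(b-e)[1::-1]),np.arctan2((a-b)[1],(a-b)[0])-np.pi/2,np.arctan2((c-e)[1],(c-e)[0])-np.pi/2])
R=np.array([[np.cos(yaw),-np.sin(yaw)],[np.sin(yaw),np.cos(yaw)]])
o1=np.array([.5387,-.0915])-R@[-.055,-.09]
ctr=(a+b+c+e)[:2]/4; o2=ctr-R@[0,-.045]
w=(f(300,250,.073)+f(370,247,.073))[:2]/2; o3=w-R@[0,-.03]
print(yaw,o1,o2,o3)
o=(o1+o2+o3)/3
print("o",o,"wheel",o+R@[0,-.03],"pack in tester",R.T@(np.array([.5485,.0686])-o))
E
```

```text
[0.66174707 0.03514163 0.063     ] [ 0.68166565 -0.08578616  0.063     ] [0.49252649 0.00840133 0.063     ] [ 0.51071084 -0.11316173  0.063     ]
yaw 0.15672446335011508 0.17132030704565088
yaw 0.1587852882630399 0.17313280810998768
yaw 0.16324885693115943 0.12255725853502221
yaw 0.14848678958515427 0.12291561666327032
0.15681134953236717 [0.57896991 0.00598505] [0.57963488 0.00559663] [0.57977789 0.00484534]
o [0.57946089 0.00547567] wheel [ 0.58414598 -0.02415624] pack in tester [-0.02072292  0.06718496]
```

Call:
{"fn": "send_rows", "kwargs": {
  "increments": [
    {"gripper": 1, "linear": [0.02, 0.04, 0.01], "delta_rot": [0, 0, -0.08]},
    {"gripper": 1, "linear": [0.04, 0.08, 0.01], "delta_rot": [0, 0, -0.16]},
    {"gripper": 1, "linear": [0.06, 0.12, 0.02], "delta_rot": [0, 0, -0.242]},
    {"gripper": 1, "linear": [0.08, 0.16, 0.02], "delta_rot": [0, 0, -0.242]},
    {"gripper": 1, "linear": [0.1, 0.2, 0.02], "delta_rot": [0, 0, -0.242]},
    {"gripper": 1, "linear": [0.12, 0.24, 0.02], "delta_rot": [0, 0, -0.242]},
    {"gripper": 1, "linear": [0.14, 0.28, 0.02], "delta_rot": [0, 0, -0.242]},
    {"gripper": 1, "linear": [0.16, 0.32, 0.02], "delta_rot": [0, 0, -0.242]}
  ],
  "newtons": 30
}}

```text
clock: 0.9
position: [0.3835, -0.2081, 0.2511]
ee_rot: [-0.0, 0.997, 0.078, -0.0]
contact_force: [1.1, -0.3, -0.0]
width: 0.0
gripper_force: 0.0
```

Call:
{"fn": "send_rows", "kwargs": {
  "increments": [
    {"gripper": 1, "linear": [0.02, 0.04, 0], "delta_rot": [0, 0, 0]},
    {"gripper": 1, "linear": [0.04, 0.08, 0], "delta_rot": [0, 0, 0]},
    {"gripper": 1, "linear": [0.06, 0.12, 0], "delta_rot": [0, 0, 0]},
    {"gripper": 1, "linear": [0.08, 0.16, 0], "delta_rot": [0, 0, 0]},
    {"gripper": 1, "linear": [0.09, 0.17, 0], "delta_rot": [0, 0, 0]},
    {"gripper": 1, "linear": [0.09, 0.17, 0], "delta_rot": [0, 0, 0]},
    {"gripper": 1, "linear": [0.09, 0.17, 0], "delta_rot": [0, 0, 0]}
  ]
}}

```text
clock: 1.6
position: [0.4727, -0.0406, 0.2509]
ee_rot: [0.0, 0.997, 0.079, -0.001]
contact_force: [0.7, -0.8, -0.1]
width: 0.0001
gripper_force: 0.0
```

```bash
python3 - <<'E'
from rig import get_state, optics
import cv2,numpy as np,pickle
s=get_state();print(s["clock"],s["position"],s["ee_rot"],s["contact_force"],s["width"],s["qpos"])
w=optics.get_image("wrist");print(w["K"],w["T_tool_cam"]);pickle.dump((s,w),open("w1.pkl","wb"))
cv2.imwrite("pics/w1.png",w["pixels"])
E
```

```text
1.6 [ 0.47274396 -0.04059397  0.25092831] [ 4.33729970e-04  9.96913622e-01  7.85007454e-02 -8.21181651e-04] [ 0.70110224 -0.788886   -0.09293502] 8.963367369109461e-05 [-2.31419058e-01  1.12596558e-01  1.66877424e+00 -1.35673044e-03
  1.36152150e+00  1.18249674e+00]
[[325.1922621    0.         276.60952721]
 [  0.         325.1922621  206.41379474]
 [  0.           0.           1.        ]] [[ 1.76549638e-05 -9.55810430e-01 -2.93983708e-01  7.41950896e-02]
 [ 9.99999937e-01  1.20724169e-04 -3.32448549e-04  3.01487199e-04]
 [ 3.53248730e-04 -2.93983684e-01  9.55810373e-01 -1.43287204e-01]
 [ 0.00000000e+00  0.00000000e+00  0.00000000e+00  1.00000000e+00]]
```

View pics/w1.png

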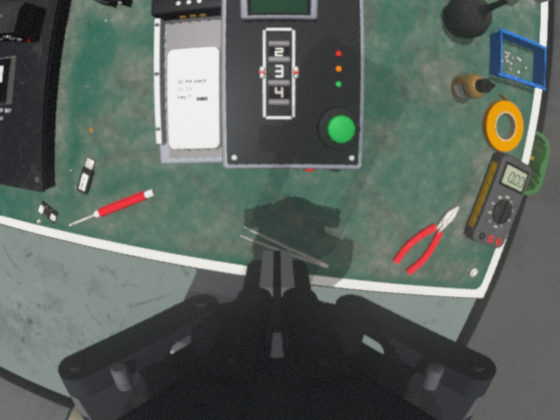

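Wrist view: the wheel shows 3 uppermost between the red marks (264,72) and (297,72), with 4 in front, so it needs three clicks. The button is at (341,127) and the pack spans (168,48) to (220,148). I'll cross-check the positions with this view.

```bash
cat >> h.py <<'E'
from scipy.spatial.transform import Rotation as Ro
def wplane(s,w,px,z):
    K=w["K"];v=np.array([px[0]-K[0,2],px[1]-K[1,2]]);r=np.linalg.norm(v);th=r/K[0,0]
    d=np.array([*(np.sin(th)*v/r),np.cos(th)]);M=np.array(w["T_tool_cam"])
    q=s["ee_rot"];R=Ro.from_quat([q[1],q[2],q[3],q[0]]).as_matrix()
    c=s["position"]+R@M[:3,3];d=R@M[:3,:3]@d;return c+d*(z-c[2])/d[2]
O=np.array([.5793,.0055]);YAW=.157
RT=np.array([[np.cos(YAW),-np.sin(YAW)],[np.sin(YAW),np.cos(YAW)]])
E
python3 - <<'E'
import pickle
from h import *
s,w=pickle.load(open("w1.pkl","rb"));h=cv2.cvtColor(w["pixels"],cv2.COLOR_BGR2HSV)
g,a=blob(cv2.inRange(h,(40,90,120),(90,255,255)),(310,100,370,160));p=wplane(s,w,g[0],.084)[:2];print(g,p,RT.T@(p-O))
r=cv2.inRange(h,(0,120,120),(8,255,255))|cv2.inRange(h,(172,120,120),(180,255,255))
for b in((255,60,272,85),(290,60,305,85)):
    m,_=blob(r,b);p=wplane(s,w,m[0],.073)[:2];print(m,p,RT.T@(p-O))
m,_=blob(cv2.inRange(h,(0,0,200),(180,45,255)),(163,35,223,155));print(m)
for q in cv2.boxPoints(m):p=wplane(s,w,q,.030)[:2];print(q,p,RT.T@(p-O))
for q in((234,158),(353,158)):p=wplane(s,w,q,.063)[:2];print(p,RT.T@(p-O))
E
```

```text
((341.0, 128.5), (27.0, 26.0), 90.0) [ 0.53838538 -0.09298331] [-0.05580984 -0.09087481]
((261.0, 72.0), (4.0, 0.0), 180.0) [ 0.58011831 -0.00862758] [-0.00140069 -0.01408176]
((296.0, 71.5), (1.0, 4.0), 90.0) [ 0.58596371 -0.04195434] [-0.00083801 -0.0479126 ]
((192.5, 97.5), (101.0, 51.0), 90.0)
[167.  47.] [0.60291032 0.10585205] [0.03901056 0.09542619]
[218.  47.] [0.60727401 0.04605056] [0.03397027 0.03567792]
[218. 148.] [0.49310493 0.0295537 ] [-0.081374    0.03723496]
[167. 148.] [0.48539551 0.09028025] [-0.07949365  0.09842004]
[0.48989255 0.0063065 ] [-0.08818171  0.01477595]
[ 0.50990715 -0.11584164] [-0.08751184 -0.10899926]
```

Call:
{"fn": "send_rows", "kwargs": {
  "increments": [
    {"gripper": 1, "linear": [-0.01, 0.04, 0], "delta_rot": [0, 0, 0]},
    {"gripper": 1, "linear": [-0.0175, 0.08, -0.02], "delta_rot": [0, 0, 0]},
    {"gripper": 1, "linear": [-0.0175, 0.0943, -0.06], "delta_rot": [0, 0, 0]},
    {"gripper": 1, "linear": [-0.0175, 0.0943, -0.105], "delta_rot": [0, 0, 0]},
    {"gripper": 1, "linear": [-0.0175, 0.0943, -0.15], "delta_rot": [0, 0, 0]},
    {"gripper": 1, "linear": [-0.0175, 0.0943, -0.19], "delta_rot": [0, 0, 0]},
    {"gripper": 1, "linear": [-0.0175, 0.0943, -0.22], "delta_rot": [0, 0, 0]},
    {"gripper": 1, "linear": [-0.0175, 0.0943, -0.231], "delta_rot": [0, 0, 0]}
  ]
}}

```text
clock: 2.45
position: [0.4532, 0.0529, 0.0179]
ee_rot: [-0.0, 0.997, 0.077, -0.003]
contact_force: [-0.3, -0.2, 0.9]
width: -0.0
gripper_force: 0.0
```

Call:
{"fn": "send_rows", "kwargs": {
  "increments": [
    {"gripper": 1, "linear": [0.0099, 0.0016, 0], "delta_rot": [0, 0, 0]},
    {"gripper": 1, "linear": [0.0178, 0.0028, 0], "delta_rot": [0, 0, 0]},
    {"gripper": 1, "linear": [0.0237, 0.0038, 0], "delta_rot": [0, 0, 0]},
    {"gripper": 1, "linear": [0.0296, 0.0047, 0], "delta_rot": [0, 0, 0]},
    {"gripper": 1, "linear": [0.0356, 0.0056, 0], "delta_rot": [0, 0, 0]},
    {"gripper": 1, "linear": [0.0415, 0.0066, 0], "delta_rot": [0, 0, 0]},
    {"gripper": 1, "linear": [0.0474, 0.0075, 0], "delta_rot": [0, 0, 0]},
    {"gripper": 1, "linear": [0.0533, 0.0084, 0], "delta_rot": [0, 0, 0]}
  ]
}}

```text
clock: 3.25
position: [0.5093, 0.063, 0.0204]
ee_rot: [0.0, 0.997, 0.078, -0.0]
contact_force: [-2.6, -0.5, 1.9]
width: -0.0
gripper_force: 1.5
```

Call:
{"fn": "send_rows", "kwargs": {
  "increments": [
    {"gripper": 1, "linear": [0.0025, 0.0004, 0], "delta_rot": [0, 0, 0]},
    {"gripper": 1, "linear": [0.0049, 0.0008, 0], "delta_rot": [0, 0, 0]},
    {"gripper": 1, "linear": [0.0069, 0.0011, 0], "delta_rot": [0, 0, 0]},
    {"gripper": 1, "linear": [0.0079, 0.0013, 0], "delta_rot": [0, 0, 0]},
    {"gripper": 1, "linear": [0.0079, 0.0013, 0], "delta_rot": [0, 0, 0]}
  ]
}}

```text
clock: 3.75
position: [0.5177, 0.0642, 0.0203]
ee_rot: [0.0, 0.997, 0.078, 0.001]
contact_force: [0.1, 0.3, -0.2]
width: -0.0001
gripper_force: 0.2
```

Call:
{"fn": "send_rows", "kwargs": {
  "increments": [
    {"gripper": 1, "linear": [0.001, 0.00015, 0], "delta_rot": [0, 0, 0]},
    {"gripper": 1, "linear": [0.002, 0.0003, 0], "delta_rot": [0, 0, 0]},
    {"gripper": 1, "linear": [0.002, 0.0003, 0], "delta_rot": [0, 0, 0]}
  ]
}}

```text
clock: 4.05
position: [0.5181, 0.0643, 0.0203]
ee_rot: [0.0, 0.997, 0.078, -0.001]
contact_force: [-4.1, -1.0, 2.6]
width: 0.0001
gripper_force: 1.8
```

```bash
python3 - <<'E'
from rig import get_state, optics
import pickle
from h import *
s=get_state();print(s["position"],s["contact_force"],RT.T@(s["position"][:2]-O))
T=optics.get_image("top")
x0,y0,x1,y1=190,140,320,260;cv2.imwrite("pics/t2.png",cv2.resize(T["pixels"][y0:y1,x0:x1],None,fx=4.5,fy=4.5,interpolation=cv2.INTER_CUBIC))
E
```

```text
[0.51812016 0.06429305 0.02026109] [-4.0509748  -0.98404131  2.62137462] [-0.05123475  0.06763576]
```

View pics/t2.png

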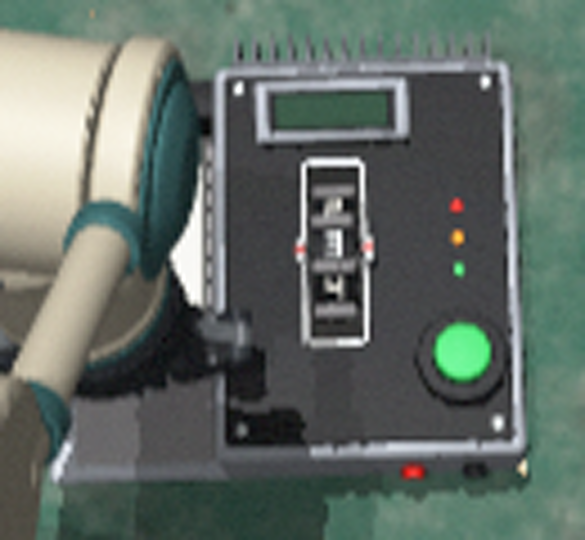

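The stall at x = -51 mm matches the expected home position (finger half-width 11 mm). I'll push slightly firmer, retreat and lift.

Call:
{"fn": "send_rows", "kwargs": {
  "increments": [
    {"gripper": 1, "linear": [0.002, 0.0003, 0], "delta_rot": [0, 0, 0]},
    {"gripper": 1, "linear": [0.002, 0.0003, 0], "delta_rot": [0, 0, 0]},
    {"gripper": 1, "linear": [-0.01, -0.0016, 0], "delta_rot": [0, 0, 0]},
    {"gripper": 1, "linear": [-0.012, -0.002, 0.02], "delta_rot": [0, 0, 0]},
    {"gripper": 1, "linear": [-0.012, -0.002, 0.06], "delta_rot": [0, 0, 0]},
    {"gripper": 1, "linear": [-0.012, -0.002, 0.1], "delta_rot": [0, 0, 0]},
    {"gripper": 1, "linear": [-0.012, -0.002, 0.1], "delta_rot": [0, 0, 0]},
    {"gripper": 1, "linear": [-0.012, -0.002, 0.1], "delta_rot": [0, 0, 0]}
  ]
}}

```text
clock: 4.9
position: [0.5083, 0.0625, 0.1215]
ee_rot: [0.0, 0.997, 0.078, 0.002]
contact_force: [-0.3, 0.0, -0.9]
width: 0.0001
gripper_force: 0.0
```

```bash
python3 - <<'E'
from rig import get_state, optics
import pickle
from h import *
s=get_state();w=optics.get_image("wrist");pickle.dump((s,w),open("w2.pkl","wb"))
p=s["position"];print(p,s["contact_force"],RT.T@(p[:2]-O))
t=O+RT@[-.04,-.03];print("to pre-wheel",t-p[:2],.0805-p[2])
cv2.imwrite("pics/w2.png",w["pixels"][0:330])
E
```

```text
[0.50826617 0.06245394 0.12146399] [-0.33550214  0.03071234 -0.8626501 ] [-0.06125509  0.06736   ]
to pre-wheel [ 0.03621648 -0.09283919] -0.040963990004189876
```

View pics/w2.png

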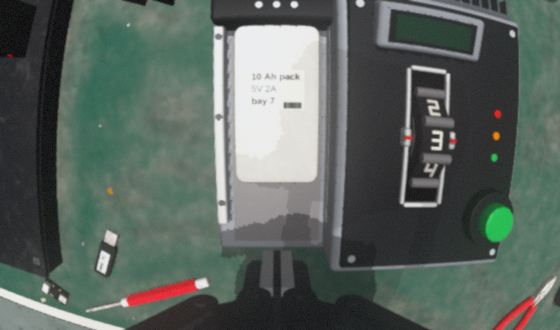

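The pack's far end at (278,27) meets the contact block. The wheel still shows 3 at (437,140). Now the first click.

Call:
{"fn": "send_rows", "kwargs": {
  "increments": [
    {"gripper": 1, "linear": [0.016, -0.04, -0.002], "delta_rot": [0, 0, 0]},
    {"gripper": 1, "linear": [0.032, -0.08, -0.005], "delta_rot": [0, 0, 0]},
    {"gripper": 1, "linear": [0.036, -0.093, -0.01], "delta_rot": [0, 0, 0]},
    {"gripper": 1, "linear": [0.036, -0.093, -0.02], "delta_rot": [0, 0, 0]},
    {"gripper": 1, "linear": [0.036, -0.093, -0.035], "delta_rot": [0, 0, 0]},
    {"gripper": 1, "linear": [0.036, -0.093, -0.041], "delta_rot": [0, 0, 0]},
    {"gripper": 1, "linear": [0.036, -0.093, -0.041], "delta_rot": [0, 0, 0]}
  ]
}}

```text
clock: 5.65
position: [0.541, -0.0292, 0.0774]
ee_rot: [-0.001, 0.997, 0.079, -0.002]
contact_force: [-0.5, -0.4, -0.4]
width: -0.0002
gripper_force: 0.0
```

Call:
{"fn": "send_rows", "kwargs": {
  "increments": [
    {"gripper": 1, "linear": [0, 0, 0], "delta_rot": [0, 0, 0]},
    {"gripper": 1, "linear": [0, 0, 0], "delta_rot": [0, 0, 0]},
    {"gripper": 1, "linear": [0, 0, 0], "delta_rot": [0, 0, 0]}
  ]
}}

```text
clock: 5.95
position: [0.5434, -0.0304, 0.08]
ee_rot: [0.0, 0.997, 0.079, 0.001]
contact_force: [-1.2, -0.7, 0.4]
width: -0.0001
gripper_force: 0.0
```

Call:
{"fn": "send_rows", "kwargs": {
  "increments": [
    {"gripper": 1, "linear": [0.008, 0.0013, 0.0005], "delta_rot": [0, 0, 0]},
    {"gripper": 1, "linear": [0.014, 0.0022, 0.0005], "delta_rot": [0, 0, 0]},
    {"gripper": 1, "linear": [0.019, 0.003, 0.0005], "delta_rot": [0, 0, 0]},
    {"gripper": 1, "linear": [0.024, 0.0038, 0.0005], "delta_rot": [0, 0, 0]},
    {"gripper": 1, "linear": [0.029, 0.0046, 0.0005], "delta_rot": [0, 0, 0]},
    {"gripper": 1, "linear": [0.0341, 0.0054, 0.0005], "delta_rot": [0, 0, 0]},
    {"gripper": 1, "linear": [0.0341, 0.0054, 0.0005], "delta_rot": [0, 0, 0]},
    {"gripper": 1, "linear": [0.0341, 0.0054, 0.0005], "delta_rot": [0, 0, 0]}
  ]
}}

```text
clock: 6.75
position: [0.5786, -0.0254, 0.0821]
ee_rot: [0.001, 0.997, 0.078, 0.001]
contact_force: [-2.1, -0.5, 12.1]
width: -0.0005
gripper_force: 6.2
```

Call:
{"fn": "send_rows", "kwargs": {
  "increments": [
    {"gripper": 1, "linear": [0, 0, 0.008], "delta_rot": [0, 0, 0]},
    {"gripper": 1, "linear": [0, 0, 0.02], "delta_rot": [0, 0, 0]},
    {"gripper": 1, "linear": [-0.03, -0.0048, 0.03], "delta_rot": [0, 0, 0]},
    {"gripper": 1, "linear": [-0.0651, -0.0103, 0.04], "delta_rot": [0, 0, 0]},
    {"gripper": 1, "linear": [-0.0651, -0.0103, 0.04], "delta_rot": [0, 0, 0]},
    {"gripper": 1, "linear": [-0.0651, -0.0103, 0.04], "delta_rot": [0, 0, 0]}
  ]
}}

```text
clock: 7.35
position: [0.5123, -0.0357, 0.1207]
ee_rot: [0.0, 0.997, 0.078, 0.001]
contact_force: [-0.4, -0.2, -0.7]
width: -0.0001
gripper_force: 0.0
```

```bash
python3 - <<'E'
from rig import get_state, optics
from h import *
s=get_state();w=optics.get_image("wrist");p=s["position"];print(p,RT.T@(p[:2]-O))
cv2.imwrite("pics/w3.png",w["pixels"][0:300])
E
```

```text
[ 0.51231805 -0.03565218  0.12071617] [-0.07259251 -0.03017302]
```

View pics/w3.png

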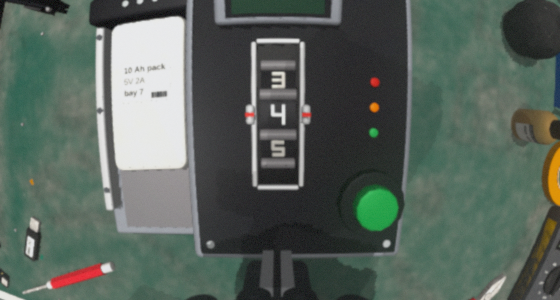

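Wheel now shows 4 at (278,114), centred between the red marks. I'll repeat the same cycle twice, ending slightly shorter and higher.

Call:
{"fn": "send_rows", "kwargs": {
  "increments": [
    {"gripper": 1, "linear": [0.0311, 0.0049, -0.01], "delta_rot": [0, 0, 0]},
    {"gripper": 1, "linear": [0.0311, 0.0049, -0.03], "delta_rot": [0, 0, 0]},
    {"gripper": 1, "linear": [0.0311, 0.0049, -0.0395], "delta_rot": [0, 0, 0]},
    {"gripper": 1, "linear": [0.0311, 0.0049, -0.0395], "delta_rot": [0, 0, 0]},
    {"gripper": 1, "linear": [0.0311, 0.0049, -0.0395], "delta_rot": [0, 0, 0]},
    {"gripper": 1, "linear": [0.0311, 0.0049, -0.0395], "delta_rot": [0, 0, 0]}
  ]
}}

```text
clock: 8.0
position: [0.5435, -0.0307, 0.081]
ee_rot: [0.0, 0.997, 0.078, 0.001]
contact_force: [-0.4, 0.3, 0.6]
width: -0.0002
gripper_force: 0.0
```

Call:
{"fn": "send_rows", "kwargs": {
  "increments": [
    {"gripper": 1, "linear": [0.008, 0.0013, 0], "delta_rot": [0, 0, 0]},
    {"gripper": 1, "linear": [0.014, 0.0022, 0], "delta_rot": [0, 0, 0]},
    {"gripper": 1, "linear": [0.019, 0.003, 0], "delta_rot": [0, 0, 0]},
    {"gripper": 1, "linear": [0.024, 0.0038, 0], "delta_rot": [0, 0, 0]},
    {"gripper": 1, "linear": [0.029, 0.0046, 0], "delta_rot": [0, 0, 0]},
    {"gripper": 1, "linear": [0.0335, 0.0053, 0], "delta_rot": [0, 0, 0]},
    {"gripper": 1, "linear": [0.0335, 0.0053, 0], "delta_rot": [0, 0, 0]},
    {"gripper": 1, "linear": [0.0335, 0.0053, 0], "delta_rot": [0, 0, 0]}
  ]
}}

```text
clock: 8.8
position: [0.5784, -0.0255, 0.0826]
ee_rot: [0.001, 0.997, 0.078, 0.002]
contact_force: [-1.9, 0.3, 10.6]
width: -0.0002
gripper_force: 5.4
```

Call:
{"fn": "send_rows", "kwargs": {
  "increments": [
    {"gripper": 1, "linear": [0, 0, 0.008], "delta_rot": [0, 0, 0]},
    {"gripper": 1, "linear": [0, 0, 0.02], "delta_rot": [0, 0, 0]},
    {"gripper": 1, "linear": [-0.03, -0.0048, 0.03], "delta_rot": [0, 0, 0]},
    {"gripper": 1, "linear": [-0.0646, -0.0102, 0.0395], "delta_rot": [0, 0, 0]},
    {"gripper": 1, "linear": [-0.0646, -0.0102, 0.0395], "delta_rot": [0, 0, 0]},
    {"gripper": 1, "linear": [-0.0646, -0.0102, 0.0395], "delta_rot": [0, 0, 0]}
  ]
}}

```text
clock: 9.4
position: [0.5123, -0.0356, 0.1208]
ee_rot: [0.0, 0.997, 0.078, 0.001]
contact_force: [0.3, 0.8, -0.5]
width: -0.0001
gripper_force: 0.0
```

```bash
python3 - <<'E'
from rig import get_state, optics
from h import *
s=get_state();w=optics.get_image("wrist");p=s["position"];print(s["clock"],p,RT.T@(p[:2]-O))
cv2.imwrite("pics/w4.png",w["pixels"][0:260,80:440])
E
```

```text
9.4 [ 0.51225759 -0.03562788  0.12077199] [-0.07264842 -0.03013957]
```

View pics/w4.png

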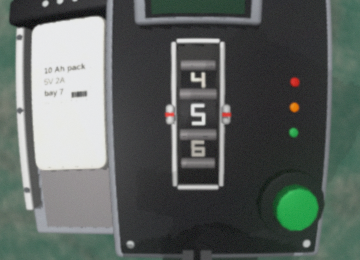

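Wheel shows 5 at (197,115) between the marks. One more cycle.

Call:
{"fn": "send_rows", "kwargs": {
  "increments": [
    {"gripper": 1, "linear": [0.0311, 0.0049, -0.01], "delta_rot": [0, 0, 0]},
    {"gripper": 1, "linear": [0.0311, 0.0049, -0.03], "delta_rot": [0, 0, 0]},
    {"gripper": 1, "linear": [0.0311, 0.0049, -0.0395], "delta_rot": [0, 0, 0]},
    {"gripper": 1, "linear": [0.0311, 0.0049, -0.0395], "delta_rot": [0, 0, 0]},
    {"gripper": 1, "linear": [0.0311, 0.0049, -0.0395], "delta_rot": [0, 0, 0]},
    {"gripper": 1, "linear": [0.0311, 0.0049, -0.0395], "delta_rot": [0, 0, 0]}
  ]
}}

```text
clock: 10.05
position: [0.5435, -0.0307, 0.081]
ee_rot: [0.0, 0.997, 0.078, 0.001]
contact_force: [-0.0, 0.2, 0.2]
width: -0.0003
gripper_force: 0.0
```

Call:
{"fn": "send_rows", "kwargs": {
  "increments": [
    {"gripper": 1, "linear": [0.008, 0.0013, 0], "delta_rot": [0, 0, 0]},
    {"gripper": 1, "linear": [0.014, 0.0022, 0], "delta_rot": [0, 0, 0]},
    {"gripper": 1, "linear": [0.019, 0.003, 0], "delta_rot": [0, 0, 0]},
    {"gripper": 1, "linear": [0.024, 0.0038, 0], "delta_rot": [0, 0, 0]},
    {"gripper": 1, "linear": [0.029, 0.0046, 0], "delta_rot": [0, 0, 0]},
    {"gripper": 1, "linear": [0.0335, 0.0053, 0], "delta_rot": [0, 0, 0]},
    {"gripper": 1, "linear": [0.0335, 0.0053, 0], "delta_rot": [0, 0, 0]},
    {"gripper": 1, "linear": [0.0335, 0.0053, 0], "delta_rot": [0, 0, 0]}
  ]
}}

```text
clock: 10.85
position: [0.5783, -0.0255, 0.0825]
ee_rot: [0.001, 0.997, 0.078, 0.002]
contact_force: [-1.2, -0.4, 11.6]
width: -0.0002
gripper_force: 5.4
```

Call:
{"fn": "send_rows", "kwargs": {
  "increments": [
    {"gripper": 1, "linear": [0, 0, 0.008], "delta_rot": [0, 0, 0]},
    {"gripper": 1, "linear": [0, 0, 0.02], "delta_rot": [0, 0, 0]},
    {"gripper": 1, "linear": [-0.03, -0.0048, 0.03], "delta_rot": [0, 0, 0]},
    {"gripper": 1, "linear": [-0.0646, -0.0102, 0.0395], "delta_rot": [0, 0, 0]},
    {"gripper": 1, "linear": [-0.0646, -0.0102, 0.0395], "delta_rot": [0, 0, 0]},
    {"gripper": 1, "linear": [-0.0646, -0.0102, 0.0395], "delta_rot": [0, 0, 0]}
  ]
}}

```text
clock: 11.45
position: [0.5122, -0.0356, 0.1208]
ee_rot: [0.0, 0.997, 0.078, 0.001]
contact_force: [1.2, 0.0, -0.3]
width: 0.0002
gripper_force: 0.0
```

```bash
python3 - <<'E'
from rig import get_state, optics
from h import *
s=get_state();w=optics.get_image("wrist");p=s["position"];print(s["clock"],p,RT.T@(p[:2]-O))
g,a=blob(cv2.inRange(cv2.cvtColor(w["pixels"],cv2.COLOR_BGR2HSV),(40,90,120),(90,255,255)),(335,170,420,245))
b=wplane(s,w,g[0],.084);print(g,b,b-p, O+RT@[-.055,-.09]-p[:2])
m,_=blob(cv2.inRange(cv2.cvtColor(w["pixels"],cv2.COLOR_BGR2HSV),(0,0,200),(180,45,255)),(108,10,190,175))
for q in cv2.boxPoints(m):print(RT.T@(wplane(s,w,q,.030)[:2]-O))
cv2.imwrite("pics/w5.png",w["pixels"][0:260,80:440])
E
```

```text
11.45 [ 0.51224698 -0.03563625  0.12077562] [-0.07266021 -0.03014617]
((377.0, 208.5), (41.0, 40.0), 90.0) [ 0.53900807 -0.0926505   0.084     ] [ 0.02676109 -0.05701426 -0.03677562] [ 0.0268015 -0.0563564]
[0.08283497 0.09835584]
[0.07430297 0.03776644]
[-0.0403287   0.03798988]
[-0.03931343  0.10001762]
```

View pics/w5.png

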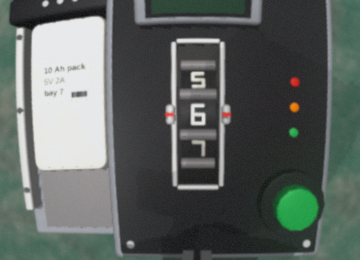

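The wheel shows 6 at (197,115). The pack's rear edge is at -40 mm, so it is home. The button is at (291,208), and both estimates of its position agree. Pressing start.

Call:
{"fn": "send_rows", "kwargs": {
  "increments": [
    {"gripper": 1, "linear": [0.014, -0.03, 0], "delta_rot": [0, 0, 0]},
    {"gripper": 1, "linear": [0.0268, -0.0567, 0], "delta_rot": [0, 0, 0]},
    {"gripper": 1, "linear": [0.0268, -0.0567, -0.01], "delta_rot": [0, 0, 0]},
    {"gripper": 1, "linear": [0.0268, -0.0567, -0.025], "delta_rot": [0, 0, 0]},
    {"gripper": 1, "linear": [0.0268, -0.0567, -0.034], "delta_rot": [0, 0, 0]},
    {"gripper": 1, "linear": [0.0268, -0.0567, -0.038], "delta_rot": [0, 0, 0]},
    {"gripper": 1, "linear": [0.0268, -0.0567, -0.041], "delta_rot": [0, 0, 0]},
    {"gripper": 1, "linear": [0.0268, -0.0567, -0.044], "delta_rot": [0, 0, 0]}
  ]
}}

```text
clock: 12.3
position: [0.5387, -0.0918, 0.0776]
ee_rot: [0.0, 0.997, 0.079, -0.0]
contact_force: [-9.0, 3.1, 29.2]
width: 0.0003
gripper_force: 14.5
```

Call:
{"fn": "send_rows", "kwargs": {
  "increments": [
    {"gripper": 1, "linear": [0, 0, -0.0005], "delta_rot": [0, 0, 0]},
    {"gripper": 1, "linear": [0, 0, -0.0005], "delta_rot": [0, 0, 0]},
    {"gripper": 1, "linear": [0, 0, -0.0005], "delta_rot": [0, 0, 0]}
  ]
}}

```text
clock: 12.6
position: [0.5387, -0.0918, 0.0779]
ee_rot: [0.0, 0.997, 0.079, 0.0]
contact_force: [-4.4, 0.7, 15.3]
width: -0.0003
gripper_force: 7.6
```

The tool bottomed at z = 78 mm with 15 N, so the button is right down. Release and lift.

Call:
{"fn": "send_rows", "kwargs": {
  "increments": [
    {"gripper": 1, "linear": [0, 0, 0.01], "delta_rot": [0, 0, 0]},
    {"gripper": 1, "linear": [0, 0, 0.04], "delta_rot": [0, 0, 0]},
    {"gripper": 1, "linear": [-0.03, 0.03, 0.07], "delta_rot": [0, 0, 0]},
    {"gripper": 1, "linear": [-0.05, 0.06, 0.1], "delta_rot": [0, 0, 0]},
    {"gripper": 1, "linear": [-0.05, 0.06, 0.1], "delta_rot": [0, 0, 0]},
    {"gripper": 1, "linear": [-0.05, 0.06, 0.1], "delta_rot": [0, 0, 0]}
  ]
}}

```text
clock: 13.2
position: [0.4894, -0.0318, 0.1765]
ee_rot: [0.001, 0.997, 0.079, 0.002]
contact_force: [0.3, 0.2, 0.5]
width: 0.0001
gripper_force: 0.0
```

```bash
python3 - <<'E'
from rig import get_state, optics
import cv2
s=get_state();w=optics.get_image("wrist");print(s["clock"],s["position"],s["contact_force"])
cv2.imwrite("pics/w6.png",w["pixels"][0:260,80:440])
E
```

```text
13.2 [ 0.48942384 -0.03184855  0.17647313] [0.27116487 0.20424624 0.51818268]
```

View pics/w6.png

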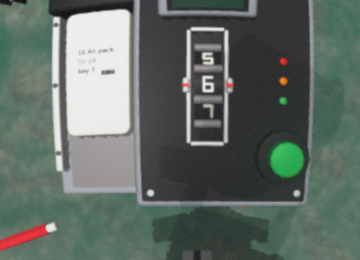

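The wheel shows 6 at (207,85), the pack is home, the button at (288,159) is up, and the arm is clear.

```bash
python3 -c "
from rig import sign_off
print(sign_off())"
```

```text
the job is handed in; nothing more can be done
None
```

The pack is home against the contact block, the wheel is at 6, and the start button was pressed right down and released; I handed the job in at about 13 s on the robot's clock, and the sign-off returned no verdict.

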